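# Guard the keyboard, then open the safety-capped bottle

### The job

Hang the orange splash guard over the low rail that stands between the bottle and the keyboard, straddling the bar and let go of, then open the brown bottle's push-and-turn safety cap: push the cap down against its spring and, keeping it down, turn it anticlockwise (seen from above) until it is free. Lift the cap straight up, about 6 cm, and finish while still holding it there, level and steady above the bottle's mouth, clear of the bottle; leave the label roll, the vial, the mouse and the tape where they are.

Things in the scene. Friction and masses are not known exactly. Their poses are not given: they have to be found in the camera images.
- bottle: Brown bottle with blank white label, immovable in a bench holder (110 mm square metal plate, grey collar); origin under its middle at bench height, z up along the bottle axis. 84 mm across up to 80 mm height, narrowing to 48 mm at 98 mm and 45 mm from 103 mm up to a flange at 116.5 mm; above that a neck of at most 35 mm.
- bottle_mouth (a point): Middle of the top of the neck, 134.5 mm up, under the cap. Two bayonet ledges on the neck hold the cap's two inner lugs; a sprung plunger pushes the cap up into its locked seat (5 N at rest, plus 0.5 N per mm). The cap turns only while pressed down over 5.5 mm (stop at 8 mm). Anticlockwise from above it is free to lift from 55 to 130 degrees of turn; stop near 140. It does not climb as it turns.
- cap_center (a point): Centre, half-way up, of the white ribbed round cap, 48 mm across, 34 mm high, two raised red arrows on top, 0.04 kg. At rest on the bottle it is 141.5 mm above the bench on the bottle's axis (cap underside 124.5 mm, top 158.5 mm up). z up; x lines up with the bottle's x when locked. Any grasp yaw will do.
- cap: The same cap as a body; origin at the middle of its underside, z up.
- rail_mid (a point): Middle of the axis of a fixed round horizontal bar, 12 mm thick and 150 mm long, on a post with a round foot (about 60 mm) at each end, its axis 100 mm above the bench. Site y runs along the bar, x level across it, z up.
- rail: The same fixed rail as a body; origin on the bench below the middle of the bar, y along the bar.
- guard_grip (a point): Centre of the black grip fin on top of the orange splash guard; the fin is 50 mm long, 12 mm thick, 26 mm high, to be pinched across its thickness. x runs along fin and panels, y across, z up. The point is 77 mm above the guard's lower edges, on which it stands at the start, and 17 mm above the inside of its top. Hung on the bar, the point is about 23 mm above the bar's axis.
- guard: The same splash guard as a body, an upside-down U: two orange panels 90 mm long, 64 mm high, 4 mm thick, 30 mm apart inside (38 mm outside), joined by a black top with the fin; 0.12 kg. Origin under its middle at the lower edges, x along the panels, z up.
- label_roll: White roll of labels, 58 mm across, 28 mm high, loose; origin under its middle. Leave alone.
- vial: Small brown vial with blue cap, 22 mm across, 45 mm high, loose; origin under its middle. Leave alone.
- mouse: Black computer mouse, 100x58x32 mm, loose; origin under its middle. Leave alone.
- tape: Roll of tape, 98 mm across, 25 mm high, lying flat, loose; origin under its middle. Leave alone.

How it is judged:
By the outcome, as a careful person would: the job done as asked, in the order asked, and still so for the second after the job is handed in, while the arm keeps its last pose, push and grip.
It also fails if it takes over 54 s, if anything falls off the work surface, if the arm or the gripper's body presses on something with over 40 N, if the wrist force passes 120 N, or if a joint passes its speed limit or range.

### The arm

A 6-joint arm with a two-finger parallel gripper is mounted at the origin on a cart in front of the work surface, level with it; the furniture and walls round the work are solid. World frame = base frame: x ahead of the robot, y to its left, z up, the work surface at z = 0. Lengths are in m, angles in rad, forces in N, time in s.
With the tool pointing down it reaches from about 0.25 to 0.725 m from the base axis. Payload 9.7 kg.
Tool frame: the origin (TCP) lies midway between the tips of the shut fingers; the grasp point (between the pads) lies 19 mm behind it; z points along the fingers, y is the direction in which the jaws open and shut (so a half turn about z gives the same grasp; the last joint's range is limited). The gripper opens to 85 mm and grips with 20 to 120 N. Pads are 22 mm wide; open, the fingers measure 114 mm over their backs; the gripper's body (76 mm by 85 mm) begins 54 mm behind the grasp point. The pads swing forward as they close: fully open they stand 13 mm farther back than shut.
Start: joints at [-1.307, 0.087, 0.176, 1.66, 0, 1.571], TCP at [0.143, -0.531, 0.231] pointing down, gripper open.
Joint ranges: [-3.13, 3.13], [-0.85, 1.81], [-1.15, 1.24], [-2.2, 2.28], [-1.44, 1.52], [-3.14, 3.14]. Speed limits (rad/s): [2.22, 2.22, 2.57, 3.14, 3.14, 3.14].

### API

Orientations are given as a rotation vector (axis times angle).
In Python, from bench import ctrl gives the robot as it stands.
- The arm moves only by the tool arm_command, never from a script. Its argument "motion" is a list of rows, each a list of 3 entries, a list of its own where there are three numbers: the turn, a rotation vector about the tool's x, y, z each as a share of 45 degrees, from -1 to 1, then the shift along the tool's x, y, z each as a share of 100 mm, from -1 to 1, then the closure, from 0 (fully open) to 1 (shut). A call has 1 to 5 rows; each row shifts and turns the commanded pose from where the row before left it, along the tool's axes as they then stand; what a row does not reach is not made up. A row lasts 1/10 s, in which the tool goes at most 50 mm and 8.59 degrees, less where a joint would pass 70% of its speed; a pose out of reach is approached as far as the arm can. A call with a number of a shift or a turn outside -1 to 1 is refused whole. A call with a gripper value outside its range is refused whole. The fingers move at their own pace and stop on an object; the grip force is fixed at half the most. Time passes only in rows, so rows that do not move let the fingers close. It gives the time, the measured TCP pose, the force and the opening at its end, in the units of the state.
- ctrl.read_state(): the state, without advancing time (a new reading comes with each control period).
- ctrl.snapshot(name): name is "scene" or "top" or "wrist"; returns a dict with "img" (384x512x3 uint8, blue, green, red), "z_map" (384x512 float32, m along the optical axis (not along the pixel's ray), 0 where there is no reading), "mtx" (3x3 intrinsics, pixels), "T" (4x4, takes a point from camera to world coordinates); the wrist camera has in their place "T_tool_cam" (4x4, takes a point from camera to tool coordinates, whose origin is the TCP and whose axes are the flange's). Camera axes: x right, y down, z forward; pixel columns grow to the right and rows downward; lengths in m; the calibration is good to about 2 mm. A picture is of the moment at which its call begins: read the wrist's pose just before it.
- ctrl.sign_off(): hands the job in, once; it reports no verdict.
The state is a dict: "clock": time; "q": joint angles; "dq": joint speeds; "tau": joint torques, N m; "position": TCP position; "eef_rot": TCP orientation; "wrist_force": force on the tool from outside, world axes, zero at the start; "torque": the same for the moment, N m; "width": finger opening in m.
Only numpy, scipy, OpenCV 4.12 (cv2) and the standard library are available. Lean on these libraries where they do the work, as an engineer would, in place of code of your own. Each camera call takes 0.05 s, during which the arm holds its last target.

## Working session

There is one attempt and no reset: what is moved stays moved. The work goes in short steps, Python scripts to look and compute and a tool call to move; the robot and the scene stay as the last step left them, time stands still between calls to the robot, and variables do not carry over. Pictures are saved under pics/ and viewed, and the job is handed in when it is done.

Besides the shell and the picture viewer there is one more tool, called after "Emit:" as a command line: name --argument value ..., lists and objects as JSON in quotes. arm_command: Moves the arm, as the interface text tells. Its arguments: {"type":"object","properties":{"motion":{"type":"array"}},"required":["motion"]}

```bash
mkdir -p pics; ls; cat > h.py <<'E'
import numpy as np, cv2
from scipy.spatial.transform import Rotation as R
from bench import ctrl
def snap(n,f=None):
    s=ctrl.snapshot(n)
    if f: cv2.imwrite('pics/'+f,s['img'])
    return s
def pts(s,T=None):
    K=s['mtx'];z=s['z_map'];v,u=np.mgrid[:z.shape[0],:z.shape[1]]
    P=np.stack([(u-K[0,2])/K[0,0]*z,(v-K[1,2])/K[1,1]*z,z],-1)
    T=s['T'] if T is None else T
    W=P@T[:3,:3].T+T[:3,3]
    W[z<=0]=np.nan
    return W
E
python3 - <<'E'
from h import *
for n in ('scene','top'):
    s=snap(n,n+'0.png'); np.savez('/tmp/'+n,**s)
    print(n,s['T'].round(3).tolist(),s['mtx'].round(1).tolist())
st=ctrl.read_state(); print({k:np.round(v,3).tolist() for k,v in st.items()})
E
```

```text
pics
scene [[-0.89, -0.245, 0.385, 0.207], [-0.457, 0.492, -0.741, 0.585], [-0.008, -0.835, -0.55, 0.633], [0.0, 0.0, 0.0, 1.0]] [[382.6, 0.0, 259.4], [0.0, 382.6, 190.5], [0.0, 0.0, 1.0]]
top [[0.009, -0.99, 0.137, 0.42], [-1.0, -0.007, 0.017, -0.146], [-0.016, -0.138, -0.99, 1.333], [0.0, 0.0, 0.0, 1.0]] [[429.4, 0.0, 259.3], [0.0, 429.4, 189.8], [0.0, 0.0, 1.0]]
{'clock': 0.1, 'q': [-1.307, 0.087, 0.175, 1.66, -0.0, 1.571], 'dq': [0.001, -0.001, 0.001, 0.001, 0.001, -0.001], 'tau': [0.001, -52.156, 46.565, 0.016, 0.0, 0.0], 'position': [0.143, -0.531, 0.231], 'eef_rot': [-3.113, -0.413, 0.0], 'wrist_force': [-0.317, 0.255, 0.269], 'torque': [0.011, 0.013, 0.019], 'width': 0.085}
```

View pics/scene0.png

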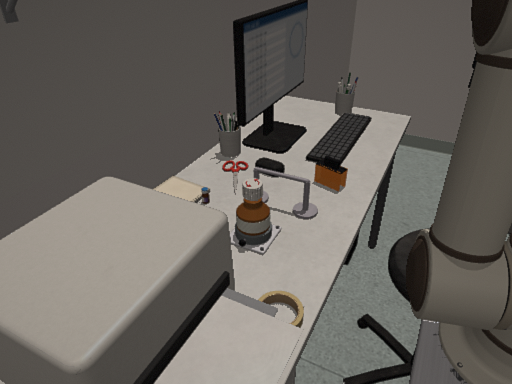

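View pics/top0.png

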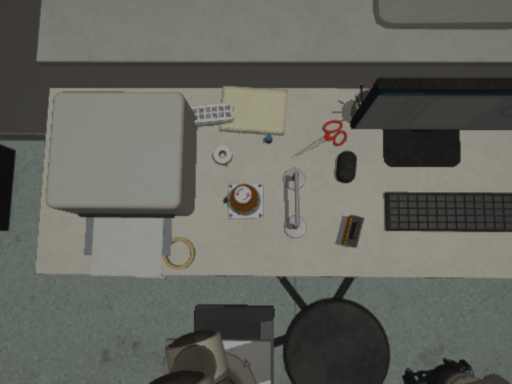

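The scene shows the bottle with its white cap at scene (253,188) and top (243,198). The rail bar runs top (293,175) to (292,225), and the guard is at scene (331,176) and top (351,231). Next I measure them with the depth maps.

```bash
cat > m.py <<'E'
from h import *
for n in ('top','scene'):
    s=dict(np.load('/tmp/%s.npz'%n)); W=pts(s); im=s['img']; hsv=cv2.cvtColor(im,cv2.COLOR_BGR2HSV)
    Z=W[...,2]
    def box(x0,x1,y0,y1,z0,z1):
        return (W[...,0]>x0)&(W[...,0]<x1)&(W[...,1]>y0)&(W[...,1]<y1)&(Z>z0)&(Z<z1)
    def desc(m,l):
        P=W[m]
        if len(P)<3: print(n,l,len(P)); return
        r=cv2.minAreaRect((P[:,:2]*1000).astype(np.float32))
        print(n,l,len(P),'mean',P.mean(0).round(4),'z',np.percentile(P[:,2],[2,50,98]).round(4),'rect',np.round(r[0],1),np.round(r[1],1),round(r[2],1))
    tab=box(.2,.6,-.3,.3,-.02,.02); desc(tab,'table')
    if n=='top':
        for u,v in ((243,197),(293,180),(293,200),(293,220),(351,231),(347,166),(222,155),(268,139),(179,253)): print(u,v,W[v,u].round(4))
    org=(hsv[...,0]>5)&(hsv[...,0]<18)&(hsv[...,1]>170)&(hsv[...,2]>70)
    k,lab,stt,c=cv2.connectedComponentsWithStats(org.astype(np.uint8))
    for i in range(1,k):
        if stt[i,4]>10: print(stt[i]); desc((lab==i)&(s['z_map']>0),'orange')
    desc(box(.3,.6,-.6,.0,.145,.175),'captop')
    desc(box(.3,.6,-.6,.0,.08,.115),'bar-height')
E
python3 m.py
python3 - <<'E'
import cv2
a=cv2.imread('pics/scene0.png')[120:270,200:380]; cv2.imwrite('pics/s0c.png',cv2.resize(a,None,fx=4,fy=4,interpolation=2))
a=cv2.imread('pics/top0.png')[120:280,200:400]; cv2.imwrite('pics/t0c.png',cv2.resize(a,None,fx=3.7,fy=3.7,interpolation=2))
E
```

```text
top table 10782 mean [ 0.4578 -0.0832 -0.    ] z [-0.0062 -0.0005  0.0105] rect [470.4 -62.4] [475.1 259. ] 90.0
243 197 [ 0.5624 -0.0811  0.1601]
293 180 [ 0.6347 -0.2278  0.0124]
293 200 [ 0.5732 -0.2283  0.0023]
293 220 [ 0.5102 -0.2274  0.0139]
351 231 [ 0.4759 -0.3945  0.0624]
347 166 [ 0.6768 -0.393   0.0282]
222 155 [ 0.7153 -0.0038  0.0014]
268 139 [ 0.7559 -0.1492  0.0479]
179 253 [ 0.4067  0.1236 -0.0047]
[231 186  27  26 230]
top orange 230 mean [ 0.5563 -0.0844  0.0877] z [0.0795 0.087  0.0979] rect [564.6 -80.4] [65.7 76.4] 20.6
[342 217   9  27  54]
top orange 53 mean [ 0.4804 -0.3845  0.0317] z [0.0105 0.0299 0.0543] rect [ 480.1 -384.2] [ 2.5 81.2] 75.1
top captop 237 mean [ 0.5711 -0.08    0.1576] z [0.1524 0.1577 0.1626] rect [571. -80.] [47.3 45.5] 20.3
top bar-height 551 mean [ 0.5413 -0.1771  0.0932] z [0.0807 0.0917 0.1081] rect [ 543.  -229.7] [382.9 111. ] 73.6
scene table 11114 mean [ 4.406e-01 -5.620e-02 -1.000e-04] z [-0.0074 -0.0006  0.0122] rect [469.7 -25.6] [260.3 548.6] 0.0
[315 165  31  26 492]
scene orange 491 mean [ 0.4739 -0.3853  0.0311] z [0.0023 0.0311 0.0602] rect [ 477.6 -396.9] [42.2 90.9] 80.2
[244 199  17   5  41]
scene orange 41 mean [ 0.566  -0.0634  0.1156] z [0.1135 0.1158 0.1176] rect [565.8 -64.8] [38.5 19.1] 24.4
[237 203  32  18 371]
scene orange 369 mean [ 0.5598 -0.0573  0.088 ] z [0.0794 0.0875 0.098 ] rect [562.6 -61.4] [75.7 48.6] 28.0
scene captop 260 mean [ 0.5676 -0.0712  0.1558] z [0.1462 0.1572 0.1596] rect [569.8 -75.6] [45.3 47.9] 63.2
scene bar-height 764 mean [ 0.5446 -0.1372  0.0943] z [0.0805 0.0938 0.1136] rect [ 541.5 -225.6] [385.2 111.7] 73.3
```

View pics/s0c.png

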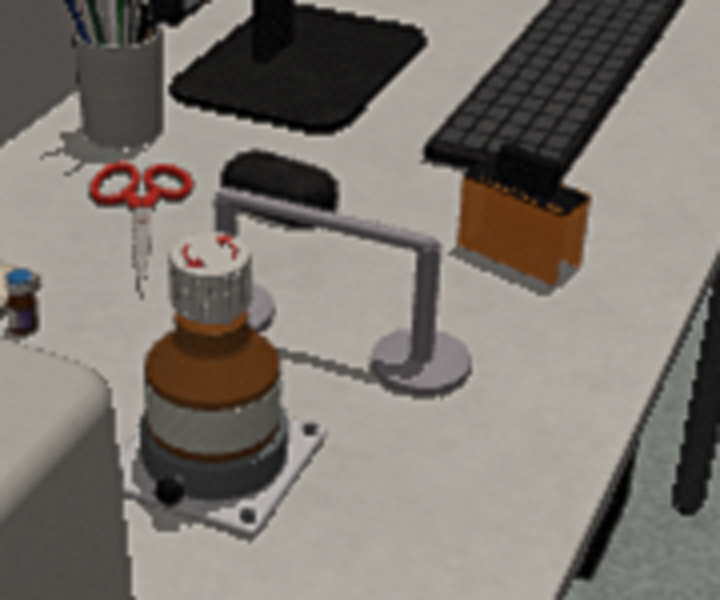

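View pics/t0c.png

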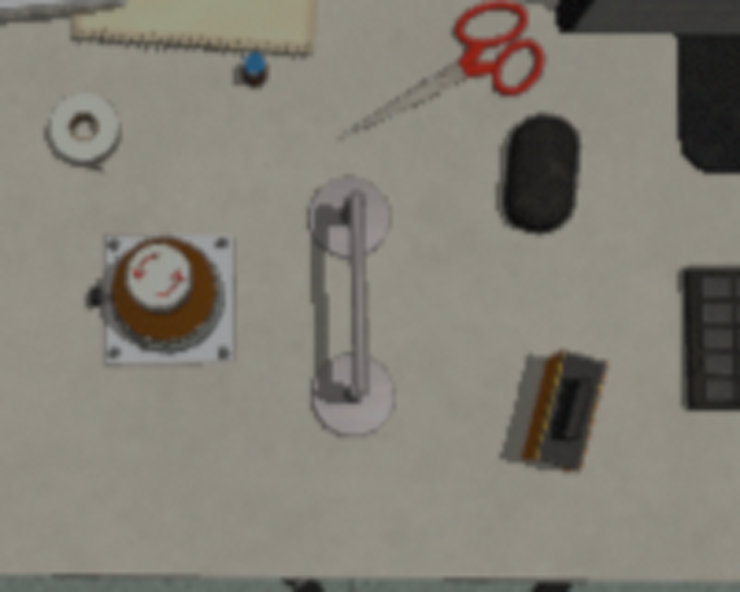

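```bash
cat >> m.py <<'E'
print('----')
for n in ('top','scene'):
    s=dict(np.load('/tmp/%s.npz'%n)); W=pts(s); Z=W[...,2]
    desc(box(.40,.56,-.46,-.34,.055,.074),'guard top')
    desc(box(.40,.56,-.46,-.34,.08,.1),'fin')
    m=box(.46,.68,-.28,-.19,.09,.116); desc(m,'bar')
    P=W[m]; v=np.linalg.svd(P[:,:2]-P[:,:2].mean(0),full_matrices=False)[2][0]; print('bar dir',np.degrees(np.arctan2(v[1],v[0])), 'u', [round(t,4) for t in np.percentile(P[:,0],[0,50,100])])
    desc(box(.40,.7,-.28,-.16,.004,.018),'feet')
    desc(box(.45,.62,-.18,.04,.004,.02),'plate')
    # other things
    desc(box(.6,.78,-.1,.08,.015,.04),'label roll')
    desc(box(.6,.85,-.45,-.34,.012,.04),'mouse')
    desc(box(.66,.85,-.2,-.1,.02,.06),'vial')
    desc(box(.2,.5,-.05,.25,.015,.04),'tape')
E
sed -i 's/^    Z=W/    Z=W/' m.py
python3 m.py | sed -n '/----/,$p'
```

```text
----
top guard top 326 mean [ 0.4778 -0.4015  0.0633] z [0.0576 0.0632 0.07  ] rect [ 478.4 -402.9] [39.1 89.9] 74.6
top fin 80 mean [ 0.4778 -0.4024  0.0886] z [0.0818 0.0887 0.0934] rect [ 478.  -403.3] [12.6 48.9] 74.4
top bar 245 mean [ 0.5642 -0.2325  0.1035] z [0.0969 0.1036 0.1091] rect [ 565.8 -233.7] [163.1  14.6] 1.0
bar dir -178.95137205813052 u [np.float64(0.4842), np.float64(0.5618), np.float64(0.6474)]
top feet 717 mean [ 0.5548 -0.2294  0.0086] z [0.0042 0.0086 0.0147] rect [ 550.2 -221. ] [298.8 116.2] 0.3
top plate 480 mean [ 0.549  -0.0776  0.0074] z [0.0041 0.007  0.0136] rect [535.1 -69.8] [168.  217.8] 0.4
top label roll 330 mean [0.7061 0.0145 0.0261] z [0.0164 0.0263 0.037 ] rect [690.2  22.7] [178.  114.5] 0.0
top mouse 560 mean [ 0.6808 -0.3909  0.0288] z [0.0139 0.0298 0.0353] rect [ 737.2 -381.4] [217.6  77.2] 3.1
top vial 45 mean [ 0.7629 -0.1509  0.039 ] z [0.0203 0.0431 0.0482] rect [ 764.3 -152.1] [17.9 19.2] 6.3
top tape 265 mean [0.4038 0.112  0.0229] z [0.017  0.0228 0.0287] rect [405.6 116.4] [84.  94.6] 62.3
scene guard top 231 mean [ 0.4747 -0.391
[... 335 characters left out ...]
829), np.float64(0.5585), np.float64(0.6445)]
scene feet 345 mean [ 0.5088 -0.2265  0.0089] z [0.0046 0.009  0.0128] rect [ 543.6 -228.3] [174.6  68.5] 1.6
scene plate 472 mean [ 0.5477 -0.0536  0.0092] z [0.0047 0.0078 0.0192] rect [567.2 -72.6] [104.9 119.2] 1.0
scene label roll 16 mean [ 0.6062 -0.0502  0.0306] z [0.0177 0.0329 0.0356] rect [607.  -51.8] [ 3.3 19.7] 30.2
scene mouse 389 mean [ 0.7123 -0.3917  0.0274] z [0.0133 0.0291 0.0379] rect [ 736.9 -401.5] [ 56.6 223.2] 76.9
scene vial 68 mean [ 0.7611 -0.1447  0.0347] z [0.0215 0.0356 0.0457] rect [ 762.3 -147.1] [21.5 18.2] 89.0
scene tape 445 mean [0.4006 0.1021 0.0225] z [0.0155 0.0232 0.0259] rect [401.7 106.1] [60.4 97.7] 72.4
```

```bash
cat >> h.py <<'E'
def plan(x,y,z,yaw=None,grip=None):
    """print displacement in tool axes; yaw=direction of tool y in deg world (mod 180)"""
    st=ctrl.read_state(); p=st['position']; M=R.from_rotvec(st['eef_rot']).as_matrix()
    yw=np.degrees(np.arctan2(M[1,1],M[0,1]))
    d=M.T@(np.array([x,y,z])-p)*10
    dt=0 if yaw is None else -((yaw-yw+90)%180-90)
    # desired vertical: tilt correction
    tilt=M.T@np.array([0,0,-1.]); tc=np.cross([0,0,1.],tilt)/np.radians(45)
    print('t',round(st['clock'],2),'pos',np.round(p,4),'yawY',round(yw,2),'q',np.round(st['q'],3),'F',np.round(st['wrist_force'],1),'T',np.round(st['torque'],2),'w',round(st['width'],4))
    print('  shift shares total (1=100mm)',d.round(3),' turn z share',round(dt/45,3),'(%.1f deg)'%dt,'tilt fix',tc.round(4))
    return d,dt
E
python3 - <<'E'
from h import *
plan(.478,-.403,.231,74.6)
s=ctrl.snapshot('wrist');print(s['T_tool_cam'].round(3).tolist())
E
```

```text
t 0.1 pos [ 0.1434 -0.5308  0.2307] yawY -74.89 q [-1.307  0.087  0.175  1.66  -0.     1.571] F [-0.3  0.3  0.3] T [0.01 0.01 0.02] w 0.0851
  shift shares total (1=100mm) [ 3.564e+00 -3.610e-01 -3.000e-03]  turn z share 0.678 (30.5 deg) tilt fix [-0.0015  0.      0.    ]
[[-0.0, -0.951, -0.308, 0.079], [1.0, -0.0, -0.001, 0.001], [0.0, -0.308, 0.951, -0.142], [0.0, 0.0, 0.0, 1.0]]
```

Emit:
arm_command --motion '[[[0, 0, 0], [0.4, -0.04, 0], 0], [[0, 0, 0], [0.45, -0.05, 0], 0], [[0, 0, 0], [0.45, -0.05, 0], 0], [[0, 0, 0], [0.45, -0.05, 0], 0], [[0, 0, 0], [0.45, -0.05, 0], 0]]'

```text
clock: 0.65
position: [0.351, -0.4495, 0.2311]
eef_rot: [-3.114, -0.413, 0.0]
wrist_force: [-0.4, -1.0, 0.3]
width: 0.0853
```

Emit:
arm_command --motion '[[[0, 0, 0], [0.45, -0.05, 0], 0], [[0, 0, 0], [0.45, -0.04, 0], 0], [[0, 0, 0], [0.45, -0.03, 0], 0], [[0, 0, 0], [0, 0, 0], 0], [[0, 0, 0], [0, 0, 0], 0]]'

```text
clock: 1.15
position: [0.4774, -0.403, 0.2304]
eef_rot: [-3.113, -0.416, 0.002]
wrist_force: [-0.6, -0.2, -1.1]
width: 0.0854
```

```bash
python3 - <<'E'
from h import *
plan(.478,-.403,.231,74.6)
E
```

```text
t 1.15 pos [ 0.4774 -0.403   0.2304] yawY -74.77 q [-0.701  0.275  0.39   1.687 -0.     2.175] F [-0.6 -0.2 -1.1] T [-0.03 -0.02  0.01] w 0.0854
  shift shares total (1=100mm) [ 0.006  0.002 -0.006]  turn z share 0.681 (30.6 deg) tilt fix [-0.0015  0.0014  0.    ]
```

Emit:
arm_command --motion '[[[0, 0, 0.17], [0, 0, 0], 0], [[0, 0, 0.17], [0, 0, 0], 0], [[0, 0, 0.17], [0, 0, 0], 0], [[0, 0, 0.17], [0, 0, 0], 0], [[0, 0, 0], [0, 0, 0], 0]]'

```text
clock: 1.65
position: [0.4754, -0.4044, 0.2316]
eef_rot: [3.112, -0.429, 0.0]
wrist_force: [-0.1, 0.1, 0.1]
width: 0.0854
```

```bash
cat >> h.py <<'E'
def wsnap(f=None):
    st=ctrl.read_state(); s=ctrl.snapshot('wrist')
    if f: cv2.imwrite('pics/'+f,s['img'])
    T=np.eye(4);T[:3,:3]=R.from_rotvec(st['eef_rot']).as_matrix();T[:3,3]=st['position']
    s['T']=T@s['T_tool_cam']; return s
def desc(W,b,l,n=3):
    m=np.ones(W.shape[:2],bool)
    for i in range(3): m&=(W[...,i]>b[2*i])&(W[...,i]<b[2*i+1])
    P=W[m]
    if len(P)<n: print(l,len(P)); return m
    r=cv2.minAreaRect((P[:,:2]*1000).astype(np.float32))
    print(l,len(P),'mean',P.mean(0).round(4),'z',np.percentile(P[:,2],[2,50,98]).round(4),'rect',np.round(r[0],1),np.round(r[1],1),round(r[2],1))
    return m
E
python3 - <<'E'
from h import *
plan(.478,-.403,.231,74.6)
s=wsnap('w1.png');W=pts(s)
desc(W,(.4,.56,-.48,-.33,.055,.074),'gtop')
desc(W,(.4,.56,-.48,-.33,.08,.1),'fin')
desc(W,(.46,.68,-.28,-.19,.09,.116),'bar')
E
```

```text
t 1.65 pos [ 0.4754 -0.4044  0.2316] yawY -105.7 q [-0.705  0.272  0.389  1.687 -0.     2.711] F [-0.1  0.1  0.1] T [-0.03 -0.03 -0.04] w 0.0854
  shift shares total (1=100mm) [ 0.021 -0.021  0.006]  turn z share -0.007 (-0.3 deg) tilt fix [ 0.0003 -0.0001  0.    ]
gtop 2612 mean [ 0.4808 -0.4036  0.0634] z [0.0618 0.0633 0.0649] rect [ 477.6 -402.4] [37.8 89.1] 74.9
fin 655 mean [ 0.479  -0.4029  0.0888] z [0.0852 0.089  0.0905] rect [ 477.8 -402.2] [11.3 49. ] 74.4
bar 2662 mean [ 0.5539 -0.235   0.1027] z [0.0925 0.1037 0.1063] rect [ 561.8 -232.4] [157.3  16.7] 1.2
```

View pics/w1.png

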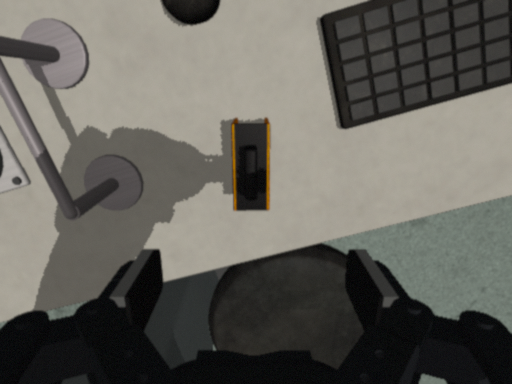

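Emit:
arm_command --motion '[[[0, 0, 0], [0.02, -0.02, 0.4], 0], [[0, 0, 0], [0, 0, 0.45], 0], [[0, 0, 0], [0, 0, 0.45], 0], [[0, 0, 0], [0, 0, 0.25], 0], [[0, 0, 0], [0, 0, 0], 0]]'

```text
clock: 2.2
position: [0.4768, -0.4011, 0.0721]
eef_rot: [-3.11, 0.418, 0.009]
wrist_force: [0.4, 0.5, -0.3]
width: 0.0851
```

```bash
python3 - <<'E'
from h import *
plan(.478,-.402,.068,74.6)
s=wsnap('w2.png');W=pts(s)
desc(W,(.4,.56,-.48,-.33,.055,.074),'gtop')
desc(W,(.4,.56,-.48,-.33,.08,.1),'fin')
E
```

```text
t 2.2 pos [ 0.4768 -0.4011  0.0721] yawY -105.33 q [-0.699  0.265  0.072  1.385 -0.     2.71 ] F [ 0.4  0.5 -0.3] T [ 0.02  0.07 -0.01] w 0.0851
  shift shares total (1=100mm) [0.014 0.006 0.041]  turn z share 0.002 (0.1 deg) tilt fix [-0.0035  0.0079  0.    ]
gtop 8434 mean [ 0.4857 -0.4049  0.0634] z [0.062  0.0634 0.065 ] rect [ 476.9 -402.4] [38.1 90.7] 74.6
fin 4252 mean [ 0.4805 -0.4035  0.0905] z [0.0837 0.0894 0.0994] rect [ 477.7 -403.8] [ 48.7 107.9] 1.3
```

View pics/w2.png

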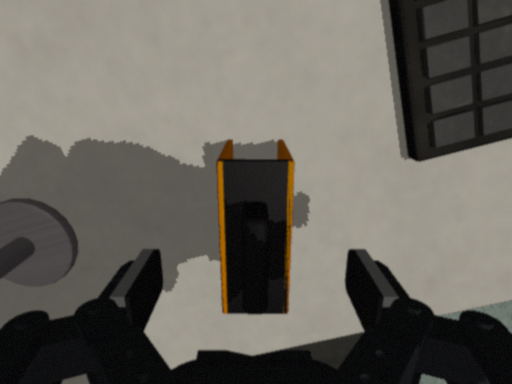

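Emit:
arm_command --motion '[[[0, 0, 0], [0.01, 0, 0], 0], [[0, 0, 0], [0, 0, 0], 0]]'

```text
clock: 2.45
position: [0.4811, -0.4035, 0.0788]
eef_rot: [3.111, -0.422, 0.005]
wrist_force: [-0.4, -0.5, 0.3]
width: 0.0854
```

```bash
python3 - <<'E'
from h import *
plan(.478,-.402,.068,74.6)
s=wsnap();W=pts(s)
desc(W,(.4,.56,-.48,-.33,.055,.074),'gtop')
plan(.478,-.402,.068,74.6)
s=wsnap();W=pts(s)
desc(W,(.4,.56,-.48,-.33,.055,.074),'gtop')
plan(.478,-.402,.068,74.6)
E
```

```text
t 2.45 pos [ 0.4811 -0.4035  0.0788] yawY -105.44 q [-0.698  0.264  0.083  1.387  0.     2.713] F [-0.4 -0.5  0.3] T [-0.03 -0.01  0.05] w 0.0854
  shift shares total (1=100mm) [-0.034 -0.006  0.108]  turn z share -0.001 (-0.0 deg) tilt fix [ 0.0019 -0.0042  0.    ]
gtop 7713 mean [ 0.4857 -0.4049  0.0634] z [0.0618 0.0633 0.0648] rect [ 477.1 -402.5] [38.2 90.1] 74.6
t 2.5 pos [ 0.481  -0.4033  0.0785] yawY -105.45 q [-0.698  0.264  0.083  1.387 -0.     2.713] F [-0.   0.  -0.2] T [-0.01  0.04 -0.  ] w 0.0852
  shift shares total (1=100mm) [-0.033 -0.005  0.105]  turn z share -0.001 (-0.1 deg) tilt fix [ 0.0017 -0.0038  0.    ]
gtop 7713 mean [ 0.4857 -0.4049  0.0634] z [0.0619 0.0633 0.0649] rect [ 477.1 -402.5] [38.1 90.3] 74.6
t 2.55 pos [ 0.4809 -0.4032  0.0782] yawY -105.46 q [-0.698  0.264  0.082  1.387 -0.     2.714] F [-0.1  0.5 -0.7] T [-0.01 -0.02  0.04] w 0.0854
  shift shares total (1=100mm) [-0.031 -0.004  0.102]  turn z share -0.001 (-0.1 deg) tilt fix [ 0.0015 -0.0032  0.    ]
```

Emit:
arm_command --motion '[[[0, 0, 0], [-0.01, 0, 0.04], 0], [[0, 0, 0], [-0.01, 0, 0.05], 0], [[0, 0, 0], [0, 0, 0], 0], [[0, 0, 0], [0, 0, 0], 0]]'

```text
clock: 2.95
position: [0.4781, -0.4018, 0.067]
eef_rot: [-3.113, 0.423, 0.001]
wrist_force: [-0.4, 0.5, -0.6]
width: 0.0856
```

```bash
python3 - <<'E'
from h import *
plan(.478,-.402,.068,74.6)
E
```

```text
t 2.95 pos [ 0.4781 -0.4018  0.067 ] yawY -105.48 q [-0.699  0.263  0.06   1.368  0.     2.713] F [-0.4  0.5 -0.6] T [-0.02  0.07 -0.03] w 0.0856
  shift shares total (1=100mm) [-0.     0.002 -0.01 ]  turn z share -0.002 (-0.1 deg) tilt fix [-0.0004  0.0007  0.    ]
```

Aligned to the fin, so I close.

Emit:
arm_command --motion '[[[0, 0, 0], [0, 0, 0], 1], [[0, 0, 0], [0, 0, 0], 1], [[0, 0, 0], [0, 0, 0], 1], [[0, 0, 0], [0, 0, 0], 1], [[0, 0, 0], [0, 0, 0], 1]]'

```text
clock: 3.45
position: [0.4783, -0.402, 0.0673]
eef_rot: [3.113, -0.423, 0.0]
wrist_force: [0.1, 0.7, -0.1]
width: 0.0123
```

Emit:
arm_command --motion '[[[0, 0, 0], [0, 0, 0], 1], [[0, 0, 0], [0, 0, 0], 1], [[0, 0, 0], [0, 0, 0], 1]]'

```text
clock: 3.75
position: [0.4784, -0.4021, 0.0675]
eef_rot: [3.113, -0.423, 0.001]
wrist_force: [-0.2, -0.2, 1.9]
width: 0.0104
```

```bash
python3 - <<'E'
from h import *
plan(.478,-.402,.068,74.6)
wsnap('w3.png')
E
```

```text
t 3.75 pos [ 0.4784 -0.4021  0.0675] yawY -105.49 q [-0.699  0.263  0.061  1.368 -0.     2.713] F [-0.2 -0.2  1.9] T [-0.04  0.01  0.01] w 0.0104
  shift shares total (1=100mm) [-0.004 -0.    -0.005]  turn z share -0.002 (-0.1 deg) tilt fix [ 0.0003 -0.0005  0.    ]
```

View pics/w3.png

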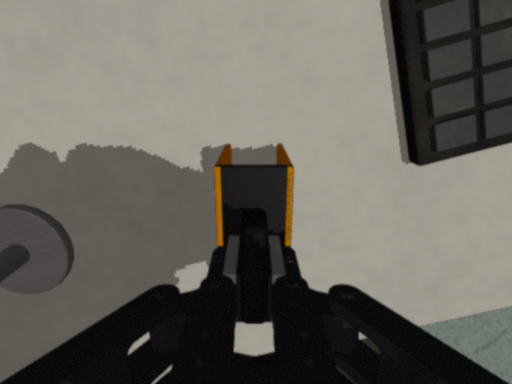

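Emit:
arm_command --motion '[[[0, 0, 0], [0, 0, -0.1], 1], [[0, 0, 0], [0, 0, -0.3], 1], [[0, 0, 0], [0, 0, -0.4], 1], [[0, 0, 0], [0, 0, -0.4], 1], [[0, 0, 0], [0, 0, -0.25], 1]]'

```text
clock: 4.3
position: [0.4784, -0.4021, 0.2162]
eef_rot: [3.111, -0.423, 0.004]
wrist_force: [0.3, -0.4, -1.2]
width: 0.0107
```

```bash
python3 - <<'E'
from h import *
plan(.565,-.232,.21,91.1)
s=wsnap('w4.png')
W=pts(s); desc(W,(.46,.68,-.28,-.19,.09,.112),'bar')
E
```

```text
t 4.3 pos [ 0.4784 -0.4021  0.2162] yawY -105.48 q [-0.699  0.264  0.349  1.653  0.     2.713] F [ 0.3 -0.4 -1.2] T [-0.06 -0.05  0.03] w 0.0107
  shift shares total (1=100mm) [ 0.38 -1.87  0.06]  turn z share -0.369 (-16.6 deg) tilt fix [ 0.0015 -0.0035  0.    ]
bar 2548 mean [ 0.5447 -0.2353  0.1027] z [0.0948 0.1036 0.1062] rect [ 548.3 -234.4] [ 17.2 130.5] 88.9
```

View pics/w4.png

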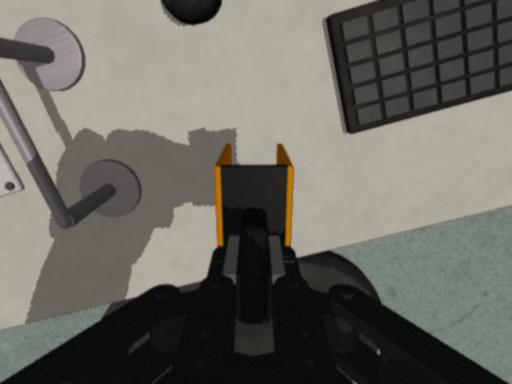

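Emit:
arm_command --motion '[[[0, 0, 0], [0.06, -0.25, 0], 1], [[0, 0, 0], [0.08, -0.4, 0], 1], [[0, 0, 0], [0.08, -0.4, 0], 1], [[0, 0, 0], [0.08, -0.42, 0], 1], [[0, 0, 0], [0.08, -0.4, 0], 1]]'

```text
clock: 4.85
position: [0.5651, -0.2303, 0.2125]
eef_rot: [-3.113, 0.424, 0.0]
wrist_force: [0.2, -0.3, -0.9]
width: 0.0105
```

Emit:
arm_command --motion '[[[0, 0, -0.12], [0, 0, 0], 1], [[0, 0, -0.13], [0, 0, 0], 1], [[0, 0, -0.12], [0, 0, 0], 1], [[0, 0, 0], [0, 0, 0], 1], [[0, 0, 0], [0, 0, 0], 1]]'

```text
clock: 5.35
position: [0.5647, -0.2319, 0.2124]
eef_rot: [-3.141, -0.028, 0.0]
wrist_force: [-0.6, 0.3, -0.3]
width: 0.0107
```

```bash
python3 - <<'E'
from h import *
plan(.565,-.232,.21,91.1)
s=wsnap('w5.png')
W=pts(s); desc(W,(.46,.68,-.28,-.19,.09,.112),'bar')
m=desc(W,(.58,.65,-.245,-.215,.09,.112),'barfar')
s=snap('top','t5.png');W=pts(s)
desc(W,(.46,.68,-.28,-.19,.09,.112),'bar top')
s=snap('scene','s5.png')
E
```

```text
t 5.35 pos [ 0.5647 -0.2319  0.2124] yawY -89.0 q [-0.39   0.229  0.3    1.642  0.     2.734] F [-0.6  0.3 -0.3] T [-0.06 -0.02 -0.01] w 0.0107
  shift shares total (1=100mm) [0.003 0.001 0.024]  turn z share -0.002 (-0.1 deg) tilt fix [-0.0002  0.0002  0.    ]
bar 1288 mean [ 0.6186 -0.2304  0.1037] z [0.0987 0.1042 0.1063] rect [ 616.4 -230.2] [63.9 15.4] 0.7
barfar 1288 mean [ 0.6186 -0.2304  0.1037] z [0.0987 0.1042 0.1063] rect [ 616.4 -230.2] [63.9 15.4] 0.7
bar top 0
```

View pics/w5.png

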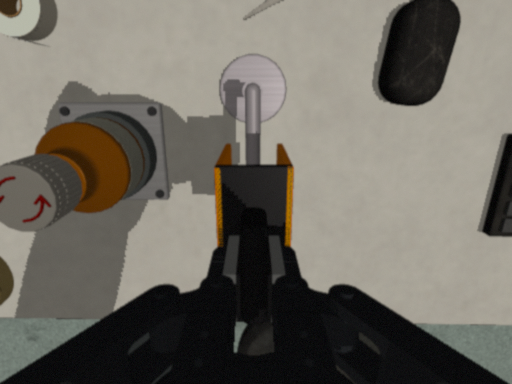

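View pics/s5.png

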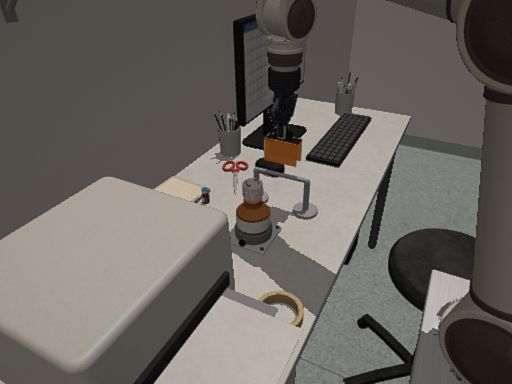

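Emit:
arm_command --motion '[[[0, 0, 0], [0, 0.0, 0.2], 1], [[0, 0, 0], [0, 0, 0.2], 1], [[0, 0, 0], [0, 0, 0.2], 1], [[0, 0, 0], [0, 0, 0.2], 1], [[0, 0, 0], [0, 0, 0.1], 1]]'

```text
clock: 6.0
position: [0.5641, -0.2318, 0.1204]
eef_rot: [-3.141, -0.03, 0.003]
wrist_force: [0.1, -0.3, -0.1]
width: 0.0105
```

Emit:
arm_command --motion '[[[0, 0, 0], [0, 0, 0.03], 1], [[0, 0, 0], [0, 0, 0.03], 1], [[0, 0, 0], [0, 0, 0], 1], [[0, 0, 0], [0, 0, 0], 1]]'

```text
clock: 6.4
position: [0.5651, -0.2321, 0.1172]
eef_rot: [3.141, 0.032, 0.002]
wrist_force: [1.2, -0.7, -0.5]
width: 0.0108
```

```bash
python3 - <<'E'
from h import *
plan(.565,-.231,.1135,91.1)
s=wsnap('w6.png')
s=snap('scene','s6.png')
cv2.imwrite('pics/s6c.png',cv2.resize(s['img'][100:280,180:380],None,fx=3,fy=3,interpolation=2))
E
```

```text
t 6.4 pos [ 0.5651 -0.2321  0.1172] yawY -88.84 q [-0.39   0.218  0.103  1.455 -0.     2.732] F [ 1.2 -0.7 -0.5] T [0.01 0.03 0.01] w 0.0108
  shift shares total (1=100mm) [-0.001 -0.011  0.037]  turn z share 0.001 (0.1 deg) tilt fix [ 0.0006 -0.0014  0.    ]
```

View pics/s6c.png

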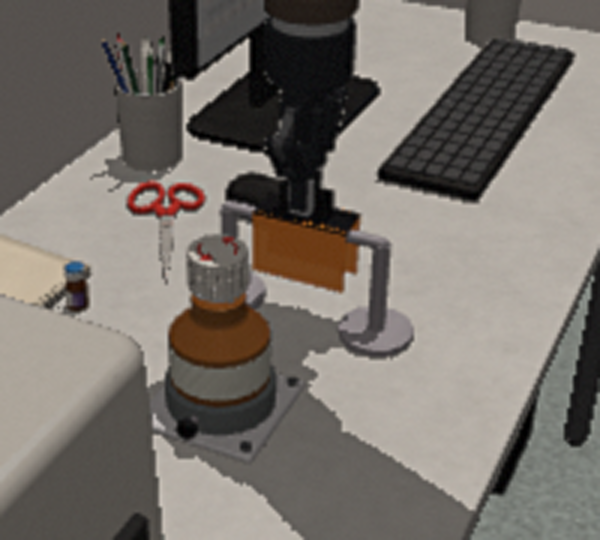

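View pics/w6.png

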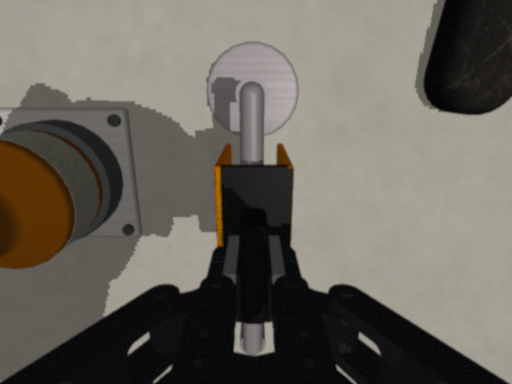

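The guard straddles the bar: in the wrist view the bar sits at (252,130), between panels at 222 and 287. I lower the last 3–4 mm until it touches.

Emit:
arm_command --motion '[[[0, 0, 0], [0, 0, 0.02], 1], [[0, 0, 0], [0, 0, 0.02], 1], [[0, 0, 0], [0, 0, 0], 1], [[0, 0, 0], [0, 0, 0], 1]]'

```text
clock: 6.9
position: [0.565, -0.232, 0.1134]
eef_rot: [3.141, 0.032, 0.002]
wrist_force: [-0.8, 0.7, 6.2]
width: 0.0108
```

Emit:
arm_command --motion '[[[0, 0, 0], [0, 0, 0], 0.5], [[0, 0, 0], [0, 0, 0], 0.3], [[0, 0, 0], [0, 0, 0], 0], [[0, 0, 0], [0, 0, 0], 0], [[0, 0, 0], [0, 0, 0], 0]]'

```text
clock: 7.4
position: [0.5648, -0.2319, 0.1122]
eef_rot: [-3.141, -0.032, 0.0]
wrist_force: [0.2, 0.5, 0.2]
width: 0.0819
```

Emit:
arm_command --motion '[[[0, 0, 0], [0, 0, 0], 0], [[0, 0, 0], [0, 0, -0.1], 0], [[0, 0, 0], [0, 0, -0.2], 0], [[0, 0, 0], [0, 0, -0.4], 0], [[0, 0, 0], [0, 0, -0.4], 0]]'

```text
clock: 7.9
position: [0.5643, -0.2318, 0.2239]
eef_rot: [-3.141, -0.032, 0.001]
wrist_force: [1.3, -0.6, 0.6]
width: 0.0853
```

```bash
python3 - <<'E'
from h import *
plan(.57,-.08,.27)
s=wsnap('w7.png');W=pts(s)
desc(W,(.5,.64,-.3,-.17,.085,.115),'gtop')
desc(W,(.5,.64,-.3,-.17,.125,.15),'fin')
desc(W,(.5,.64,-.15,-.02,.153,.165),'cap')
s=snap('scene','s7.png')
cv2.imwrite('pics/s7c.png',cv2.resize(s['img'][100:280,180:380],None,fx=3,fy=3,interpolation=2))
E
```

```text
t 7.9 pos [ 0.5643 -0.2318  0.2239] yawY -88.84 q [-0.39   0.233  0.327  1.665 -0.     2.732] F [ 1.3 -0.6  0.6] T [-0.03 -0.02 -0.05] w 0.0853
  shift shares total (1=100mm) [ 0.087 -1.516 -0.461]  turn z share 0.0 (0.0 deg) tilt fix [-0.0003  0.0008  0.    ]
gtop 4427 mean [ 0.574  -0.2321  0.1082] z [0.1012 0.109  0.111 ] rect [ 570.  -232.6] [139.9  38.5] 1.9
fin 970 mean [ 0.5662 -0.2337  0.1345] z [0.1297 0.1349 0.1364] rect [ 564.6 -233.9] [48.7 11.8] 1.0
cap 3711 mean [ 0.5723 -0.0809  0.1578] z [0.1539 0.158  0.1597] rect [571.  -80.2] [45.8 48.2] 78.3
```

View pics/s7c.png

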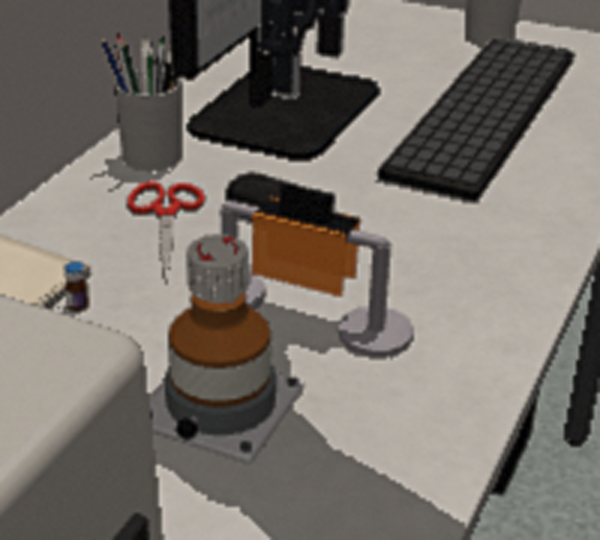

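View pics/w7.png

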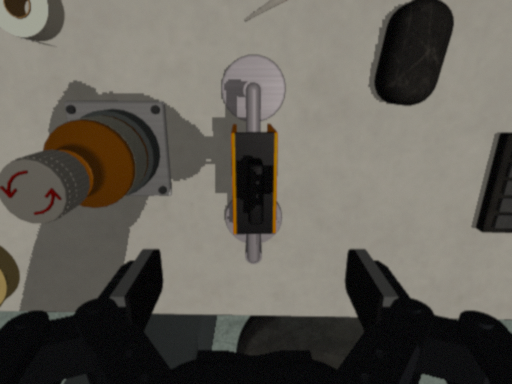

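```bash
python3 - <<'E'
from h import *
s=dict(np.load('/tmp/top.npz'));W=pts(s)
m=desc(W,(.3,.95,-.05,.7,.06,.6),'printer')
P=W[m];print(np.percentile(P,[.5,99.5],axis=0).round(3))
s=wsnap();W=pts(s); m=desc(W,(.5,.64,-.15,-.02,.156,.162),'cap'); 
(c,r)=cv2.minEnclosingCircle((W[m][:,:2]*1000).astype(np.float32)); print(c,r)
plan(.571,-.080,.224)
E
```

```text
printer 17570 mean [0.6758 0.2525 0.1897] z [0.0826 0.1987 0.2036] rect [660.9 248.8] [510.8 464.5] 28.6
[[0.514 0.08  0.069]
 [0.85  0.446 0.205]]
cap 3369 mean [ 0.5718 -0.0796  0.158 ] z [0.1565 0.158  0.1597] rect [570.8 -79. ] [47.1 47.4] 82.2
(570.9718627929688, -78.75685119628906) 24.409040451049805
t 8.05 pos [ 0.5658 -0.2324  0.2264] yawY -88.83 q [-0.39   0.231  0.33   1.663 -0.     2.732] F [ 0.2 -0.9 -0.6] T [ 0.01 -0.04 -0.03] w 0.0851
  shift shares total (1=100mm) [ 0.083 -1.522  0.021]  turn z share 0.0 (0.0 deg) tilt fix [ 0.003  -0.0069  0.    ]
```

Emit:
arm_command --motion '[[[0, 0, 0], [0.02, -0.25, 0], 0], [[0, 0, 0], [0.02, -0.4, 0], 0], [[0, 0, 0], [0.02, -0.4, 0], 0], [[0, 0, 0], [0.01, -0.3, 0], 0], [[0, 0, 0], [0, -0.17, 0], 0]]'

```text
clock: 8.55
position: [0.5684, -0.0778, 0.2219]
eef_rot: [-3.141, -0.034, 0.001]
wrist_force: [0.3, -0.6, 0.2]
width: 0.0853
```

Emit:
arm_command --motion '[[[0, 0, 0], [0, 0, 0], 0], [[0, 0, 0], [0, 0, 0], 0], [[0, 0, 0], [0, 0, 0], 0]]'

```text
clock: 8.85
position: [0.5687, -0.0809, 0.2221]
eef_rot: [3.141, 0.03, -0.001]
wrist_force: [0.2, -0.4, 0.2]
width: 0.0859
```

```bash
python3 - <<'E'
from h import *
plan(.571,-.080,.122,91.1)
s=wsnap('w8.png');W=pts(s); m=desc(W,(.5,.64,-.15,-.02,.156,.162),'cap'); 
(c,r)=cv2.minEnclosingCircle((W[m][:,:2]*1000).astype(np.float32)); print(c,r)
E
```

```text
t 8.85 pos [ 0.5687 -0.0809  0.2221] yawY -88.9 q [-0.141  0.143  0.22   1.648 -0.     2.981] F [ 0.2 -0.4  0.2] T [ 0.01 -0.03 -0.01] w 0.0859
  shift shares total (1=100mm) [ 0.024 -0.009  1.001]  turn z share 0.0 (0.0 deg) tilt fix [ 0.0003  0.0004 -0.    ]
cap 3410 mean [ 0.5719 -0.0786  0.158 ] z [0.1565 0.158  0.1596] rect [571.1 -78.6] [46.7 46.8] 15.5
(571.0900268554688, -78.69210815429688) 23.919139862060547
```

View pics/w8.png

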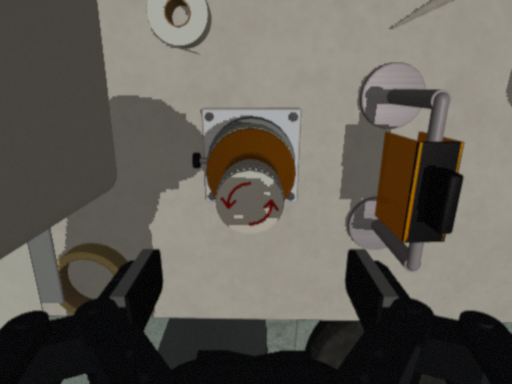

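Emit:
arm_command --motion '[[[0, 0, 0], [0.02, -0.02, 0.1], 0], [[0, 0, 0], [0, 0, 0.25], 0], [[0, 0, 0], [0, 0, 0.3], 0], [[0, 0, 0], [0, 0, 0.25], 0], [[0, 0, 0], [0, 0, 0.1], 0]]'

```text
clock: 9.4
position: [0.5693, -0.0781, 0.1188]
eef_rot: [-3.141, -0.031, 0.006]
wrist_force: [-0.1, 1.3, -0.3]
width: 0.0851
```

Emit:
arm_command --motion '[[[0, 0, 0], [0, 0, 0], 0], [[0, 0, 0], [0, 0, 0], 0], [[0, 0, 0], [0, 0, 0], 0]]'

```text
clock: 9.7
position: [0.5714, -0.078, 0.1238]
eef_rot: [3.141, 0.032, 0.003]
wrist_force: [-0.1, -0.2, 0.3]
width: 0.0856
```

```bash
python3 - <<'E'
from h import *
plan(.571,-.079,.122,91.1)
wsnap('w9.png')
E
```

```text
t 9.7 pos [ 0.5714 -0.078   0.1238] yawY -88.85 q [-0.136  0.134  0.02   1.455  0.     2.986] F [-0.1 -0.2  0.3] T [-0.    0.04  0.03] w 0.0856
  shift shares total (1=100mm) [-0.004  0.01   0.018]  turn z share 0.001 (0.1 deg) tilt fix [ 0.0004 -0.0028  0.    ]
```

View pics/w9.png

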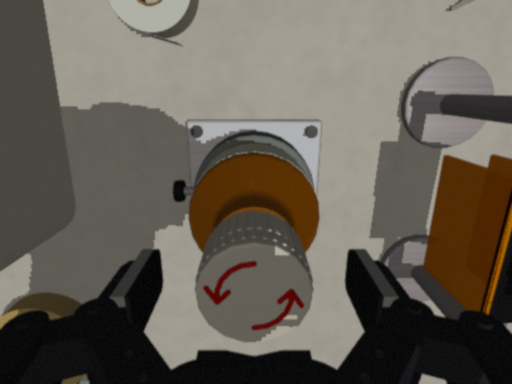

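Emit:
arm_command --motion '[[[0, 0, 0], [0, 0, 0], 1], [[0, 0, 0], [0, 0, 0], 1], [[0, 0, 0], [0, 0, 0], 1], [[0, 0, 0], [0, 0, 0], 1], [[0, 0, 0], [0, 0, 0], 1]]'

```text
clock: 10.25
position: [0.5708, -0.0779, 0.1228]
eef_rot: [3.141, 0.032, 0.001]
wrist_force: [-1.0, -0.5, 4.8]
width: 0.0471
```

```bash
python3 - <<'E'
from h import *
plan(.571,-.079,.114,91.1)
wsnap('w10.png')
E
```

```text
t 10.25 pos [ 0.5708 -0.0779  0.1228] yawY -88.84 q [-0.136  0.134  0.018  1.454 -0.     2.986] F [-1.  -0.5  4.8] T [-0.08  0.16  0.01] w 0.0471
  shift shares total (1=100mm) [0.001 0.011 0.088]  turn z share 0.001 (0.1 deg) tilt fix [ 0.0003 -0.001   0.    ]
```

View pics/w10.png

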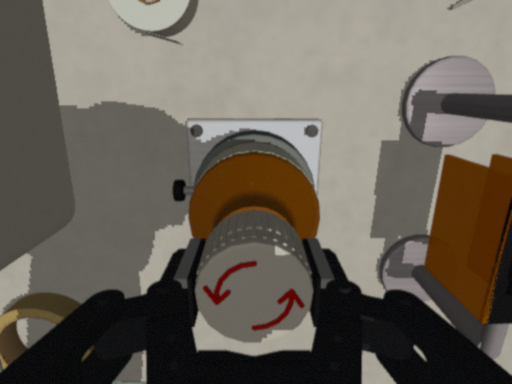

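Emit:
arm_command --motion '[[[0, 0, 0], [0, 0, 0.02], 1], [[0, 0, 0], [0, 0, 0.02], 1], [[0, 0, 0], [0, 0, 0.02], 1], [[0, 0, 0], [0, 0, 0.01], 1], [[0, 0, 0], [0, 0, 0], 1]]'

```text
clock: 10.8
position: [0.5709, -0.0779, 0.1159]
eef_rot: [3.141, 0.032, 0.001]
wrist_force: [-1.4, -1.1, 8.5]
width: 0.0473
```

Emit:
arm_command --motion '[[[0, 0, 0], [0, 0, 0], 1], [[0, 0, 0], [0, 0, 0], 1]]'

```text
clock: 11.0
position: [0.5709, -0.0779, 0.116]
eef_rot: [3.141, 0.032, 0.002]
wrist_force: [-1.8, -1.0, 8.1]
width: 0.047
```

```bash
python3 - <<'E'
from h import *
plan(.571,-.079,.1155,91.1)
s=wsnap();W=pts(s); desc(W,(.555,.585,-.095,-.065,.14,.165),'cap'); 
E
```

```text
t 11.0 pos [ 0.5709 -0.0779  0.116 ] yawY -88.84 q [-0.136  0.135  0.006  1.441 -0.     2.986] F [-1.8 -1.   8.1] T [-0.12  0.37 -0.01] w 0.047
  shift shares total (1=100mm) [0.001 0.011 0.005]  turn z share 0.001 (0.1 deg) tilt fix [ 0.0003 -0.0013  0.    ]
cap 4801 mean [ 0.5705 -0.08    0.151 ] z [0.1498 0.151  0.1525] rect [570. -80.] [30. 30.] 90.0
```

Emit:
arm_command --motion '[[[0, 0, -0.14], [0, 0, 0], 1], [[0, 0, -0.14], [0, 0, 0], 1], [[0, 0, -0.14], [0, 0, 0], 1], [[0, 0, -0.14], [0, 0, 0], 1], [[0, 0, -0.14], [0, 0, 0], 1]]'

```text
clock: 11.55
position: [0.5712, -0.0778, 0.1162]
eef_rot: [3.012, 0.89, 0.003]
wrist_force: [-0.2, -0.3, 7.3]
width: 0.0467
```

```bash
python3 - <<'E'
from h import *
plan(.571,-.079,.1155,91.1)
s=wsnap('w11.png');W=pts(s); desc(W,(.555,.585,-.095,-.065,.14,.165),'cap'); 
E
```

```text
t 11.55 pos [ 0.5712 -0.0778  0.1162] yawY -57.07 q [-0.135  0.135  0.006  1.44   0.     2.431] F [-0.2 -0.3  7.3] T [ 0.07  0.07 -0.05] w 0.0467
  shift shares total (1=100mm) [-0.009  0.009  0.007]  turn z share 0.707 (31.8 deg) tilt fix [ 0.0014 -0.002   0.    ]
cap 4768 mean [ 0.5705 -0.0797  0.1512] z [0.1501 0.1512 0.1528] rect [570. -80.] [30. 30.] 89.9
```

View pics/w11.png

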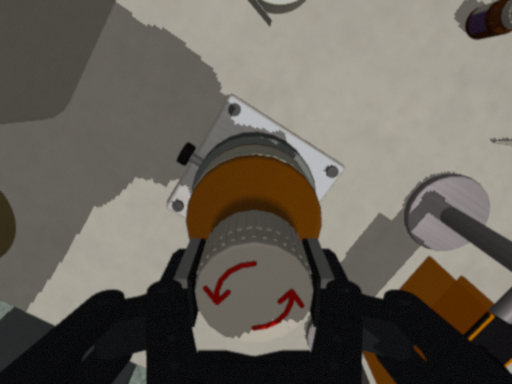

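The arrows keep their place in the wrist view at (250,295), so the cap turns with the gripper and stays down. I continue.

Emit:
arm_command --motion '[[[0, 0, -0.14], [0, 0, 0.003], 1], [[0, 0, -0.14], [0, 0, 0], 1], [[0, 0, -0.14], [0, 0, 0], 1], [[0, 0, -0.14], [0, 0, 0], 1], [[0, 0, -0.14], [0, 0, 0], 1]]'

```text
clock: 12.1
position: [0.5712, -0.0778, 0.1159]
eef_rot: [2.657, 1.674, 0.003]
wrist_force: [0.1, 0.4, 7.5]
width: 0.0468
```

Emit:
arm_command --motion '[[[0, 0, -0.14], [0, 0, 0], 1], [[0, 0, -0.14], [0, 0, 0], 1], [[0, 0, -0.14], [0, 0, 0], 1], [[0, 0, -0.14], [0, 0, 0], 1], [[0, 0, -0.07], [0, 0, 0], 1]]'

```text
clock: 12.6
position: [0.5712, -0.0777, 0.1159]
eef_rot: [2.166, 2.273, 0.002]
wrist_force: [0.1, -0.1, 7.4]
width: 0.0467
```

Emit:
arm_command --motion '[[[0, 0, 0], [0, 0, 0], 1], [[0, 0, 0], [0, 0, 0], 1]]'

```text
clock: 12.8
position: [0.5712, -0.0777, 0.1159]
eef_rot: [2.171, 2.269, 0.002]
wrist_force: [0.7, 0.8, 7.9]
width: 0.0469
```

```bash
python3 - <<'E'
from h import *
plan(.571,-.079,.1155,91.1)
s=wsnap('w12.png');W=pts(s); desc(W,(.555,.585,-.095,-.065,.14,.165),'cap'); 
E
```

```text
t 12.8 pos [ 0.5712 -0.0777  0.1159] yawY 2.53 q [-0.135  0.135  0.006  1.44   0.     1.391] F [0.7 0.8 7.9] T [ 0.02 -0.01 -0.03] w 0.0469
  shift shares total (1=100mm) [-0.013 -0.003  0.004]  turn z share -1.968 (-88.6 deg) tilt fix [ 0.0024  0.0002 -0.    ]
cap 4761 mean [ 0.5701 -0.0794  0.1509] z [0.1497 0.1508 0.1524] rect [570. -80.] [30. 30.] 90.0
```

View pics/w12.png

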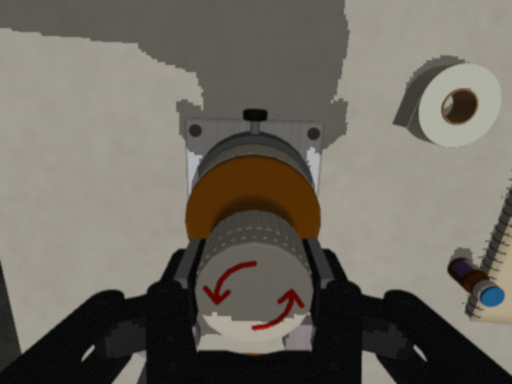

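Emit:
arm_command --motion '[[[0, 0, 0], [0, 0, -0.05], 1], [[0, 0, 0], [0, 0, -0.08], 1], [[0, 0, 0], [0, 0, -0.1], 1], [[0, 0, 0], [0, 0, -0.1], 1], [[0, 0, 0], [0, 0, -0.1], 1]]'

```text
clock: 13.35
position: [0.5705, -0.0778, 0.1586]
eef_rot: [-2.172, -2.269, 0.0]
wrist_force: [-0.2, -0.2, -1.1]
width: 0.047
```

Emit:
arm_command --motion '[[[0, 0, 0], [0, 0, -0.1], 1], [[0, 0, 0], [0, 0, -0.08], 1], [[0, 0, 0], [0, 0, -0.03], 1], [[0, 0, 0], [0, 0, 0], 1], [[0, 0, 0], [0, 0, 0], 1]]'

```text
clock: 13.85
position: [0.5706, -0.0778, 0.1786]
eef_rot: [-2.172, -2.269, 0.0]
wrist_force: [0.2, -0.9, -0.9]
width: 0.0466
```

Emit:
arm_command --motion '[[[0, 0, 0], [0, 0, 0], 1], [[0, 0, 0], [0, 0, 0], 1], [[0, 0, 0], [0, 0, 0], 1], [[0, 0, 0], [0, 0, 0], 1], [[0, 0, 0], [0, 0, 0], 1]]'

```text
clock: 14.35
position: [0.5706, -0.0778, 0.1789]
eef_rot: [-2.172, -2.27, 0.0]
wrist_force: [-0.1, -0.3, -0.2]
width: 0.0474
```

```bash
python3 - <<'E'
from h import *
plan(.571,-.079,.183,2.5)
s=wsnap('w13.png');W=pts(s)
m=desc(W,(.555,.585,-.095,-.065,.2,.235),'cap'); P=W[m]; A=np.c_[P[:,:2]-P[:,:2].mean(0),np.ones(len(P))]
print('tilt deg',np.degrees(np.linalg.lstsq(A,P[:,2],rcond=None)[0][:2]).round(2))
s=snap('scene','s13.png')
cv2.imwrite('pics/s13c.png',cv2.resize(s['img'][100:280,180:380],None,fx=3,fy=3,interpolation=2))
W=pts(s)
desc(W,(.5,.64,-.3,-.2,.125,.15),'fin')
s=snap('top','t13.png')
print(ctrl.read_state()['dq'].round(4) if hasattr(ctrl.read_state()['dq'],'round') else ctrl.read_state()['dq'])
E
```

```text
t 14.35 pos [ 0.5706 -0.0778  0.1789] yawY 2.52 q [-0.135  0.136  0.128  1.563 -0.     1.391] F [-0.1 -0.3 -0.2] T [0.01 0.01 0.03] w 0.0474
  shift shares total (1=100mm) [-0.012  0.003 -0.041]  turn z share 0.0 (0.0 deg) tilt fix [-0.0001 -0.      0.    ]
cap 4776 mean [ 0.57   -0.0794  0.2139] z [0.2127 0.2138 0.2154] rect [570. -80.] [30. 30.] 90.0
tilt deg [-0.19 -0.04]
fin 92 mean [ 0.5617 -0.2289  0.1319] z [0.1254 0.1327 0.1366] rect [ 563.1 -229.9] [50.6 13.9] 4.8
[-0.0003  0.0006 -0.0007 -0.0003  0.0001  0.0015]
```

View pics/s13c.png

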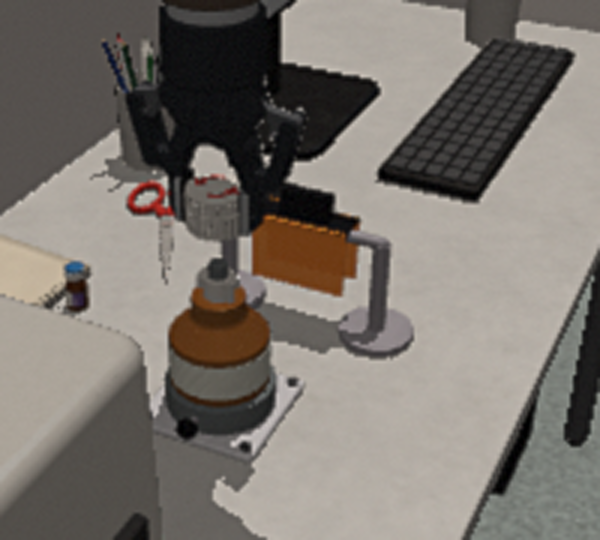

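View pics/w13.png

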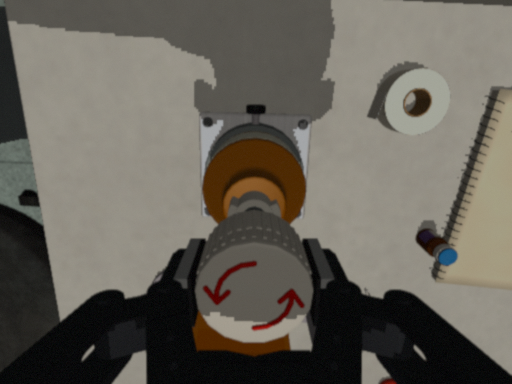

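View pics/t13.png

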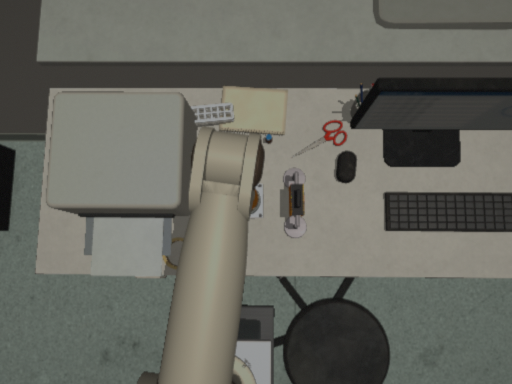

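The cap is free and about 6 cm up: 56 mm above its seat, 63 mm above the pressed position. It is level to 0.2° and steady, and the other objects have not moved, so I hand in.

```bash
python3 - <<'E'
from h import *
print(ctrl.sign_off())
E
```

```text
the job is handed in; nothing more can be done
None
```

The guard is hung on the rail and the cap is off the bottle. I handed the job in at about 14.5 s, with the gripper still holding the cap above the mouth.

- **Guard:** I lowered it over the bar until it touched at about 6 N and let go. Afterwards the fin top measured about 135 mm up, against 136 mm expected, and both later camera views show it still straddling the bar.
- **Cap:** I pressed it down about 7 mm at about 8 N and turned it 91° anticlockwise. The arrows stayed fixed in the wrist view, so it did not slip. I then lifted it straight up.
- **Last checks:**
  - The cap top was at 214 mm, which is 56 mm above its rest height and 63 mm above the pressed position.
  - It was within about 0.2° of level, with joint speeds near zero.
  - It was within about 2 mm of the measured bottle axis.
- **Other objects:** I checked these by eye only. The vial and mouse look unmoved in the final top view and the label roll in the final wrist view. The tape is mostly hidden by the arm in the final top view, but the arm never went near it.
- **Disagreement:** The wrist and scene cameras differ by up to about 4 mm on the fin's sideways position, because the scene camera sees only one side of it. No check failed.

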